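Make up a furnace charge on the sprung scale

TASK

Make up the furnace charge on the scale: slide the aluminium plate flat along the grey deck, without lifting or tipping it, until it sits wholly on the sprung pan, centred and square within the yellow outline, and let go of it. Then lay brass bars flat on the plate until the red needle rests in the green band of the dial. Leave any bar you do not need off the pan, and do not disturb the blue case or the steel holder.

Things in the scene. Friction and masses are not known exactly. Their poses are not given: they have to be found in the camera images.
- station: fixed scale with blue base. Origin on the bench under its middle, z up. In its frame: the grey feed deck, top at z = 40 mm, spans x -95..95 and y -170..57 mm; the sprung pan follows the deck after a 3 mm gap, centred at x 0, y 130; a dial housing (66 mm high) stands beyond the pan, centred at x 175, y 130, 140 mm square. No rims or walls on deck or pan
- pan_centre (a point): centre of the top face of the dark steel pan, 150 mm (x) by 140 mm (y), axes parallel to the station's. Unloaded it lies 39 mm above the bench, 1 mm below the deck; it sinks straight down 6 mm per kg. A yellow outline, inside 132 x 112 mm, shows where the plate belongs
- needle (a joint): red needle (50 mm) of the white horizontal dial, rad, 2 rad per kg on the pan. At 0 (empty) it points along the station's +x; it turns clockwise seen from above as the load grows. Black marks every 0.5 rad; the green band spans 1.9 to 2.6
- plate: loose aluminium plate with four dark holes at its corners, 130 mm (x) by 110 mm (y) by 24 mm thick, flat top and sides, origin at the centre of its underside. It starts on the deck, askew, with x and y roughly along the station's. It is pocketed underneath, so its mass differs from piece to piece, 0.5 to 0.87 kg, always too light alone for the band
- bar0: loose brass bar 75 (x) by 20 by 20 mm, 0.25 kg (about 0.5 rad of needle), origin at the centre of its underside, lying on the bench
- bar1: brass bar, same as bar0
- bar2: brass bar, same as bar0. One or two of the three bars are needed
- case: bystander: closed blue case 75 x 110 x 45 mm on the bench, origin under its centre
- holder: bystander: dark steel stepped cylinder 56 mm across, 85 mm high, origin under its centre
Mind the look-alikes: they are no part of the job. Leave any purple look-alike of the bar1 alone.

How it is judged:
On the way:
1. the plate alone sits on the pan: within 15 mm of its centre each way, square within 0.1 rad, flat, released, and the needle still short of the green band (x of plate in the frame of pan_centre between -0.015 and 0.015 m and y of plate in the frame of pan_centre between -0.015 and 0.015 m and angle between the x axis of plate and the x axis of pan_centre, either way round below 0.1 rad and angle between plate's own z axis and vertical below 0.03 rad and contact force between the fingers and plate below 0.1 N and linear speed of plate below 0.02 m/s and value of joint needle between 0.8 and 1.88 rad), for 0.2 s.
At the end, for the whole second after the job is handed in: the plate lies flat on the pan, within 15 mm of its centre each way and square within 0.1 rad, the needle rests between 1.9 and 2.6 rad, and each bar lies flat and still, either on the plate (its middle over the plate) or off the pan (its middle more than 110 mm from the pan's centre) (x of plate in the frame of pan_centre between -0.015 and 0.015 m and y of plate in the frame of pan_centre between -0.015 and 0.015 m and angle between the x axis of plate and the x axis of pan_centre, either way round below 0.1 rad and angle between plate's own z axis and vertical below 0.03 rad and linear speed of each of plate, bar0, bar1, bar2 below 0.02 m/s and value of joint needle between 1.9 and 2.6 rad and velocity of joint needle between -0.3 and 0.3 rad/s and ((x of bar0 in the frame of plate between -0.065 and 0.065 m and y of bar0 in the frame of plate between -0.055 and 0.055 m and z of bar0 in the frame of plate between 0.018 and 0.05 m) or horizontal distance between bar0 and pan_centre above 0.11 m) and angle between bar0's own x axis and vertical between 1.5 and 1.64 rad and ((x of bar1 in the frame of plate between -0.065 and 0.065 m and y of bar1 in the frame of plate between -0.055 and 0.055 m and z of bar1 in the frame of plate between 0.018 and 0.05 m) or horizontal distance between bar1 and pan_centre above 0.11 m) and angle between bar1's own x axis and vertical between 1.5 and 1.64 rad and ((x of bar2 in the frame of plate between -0.065 and 0.065 m and y of bar2 in the frame of plate between -0.055 and 0.055 m and z of bar2 in the frame of plate between 0.018 and 0.05 m) or horizontal distance between bar2 and pan_centre above 0.11 m) and angle between bar2's own x axis and vertical between 1.5 and 1.64 rad); the robot touches nothing.
It fails at once if the plate is lifted more than 10 mm off the deck or tipped more than 0.15 rad (z of plate in the frame of station above 0.05 m or angle between plate's own z axis and vertical above 0.15 rad).
It fails at once if the case or the holder is moved more than 20 mm (distance of any of case, holder from where it was at the start of the episode above 0.02 m).
It also fails if it takes over 72 s, if anything falls off the work surface, if the arm or the gripper's body presses on something with over 40 N, if the wrist force passes 120 N, or if a joint passes its speed limit or range.

ROBOT

A 6-joint arm with a two-finger parallel gripper is mounted at the origin on the work surface. World frame = base frame: x ahead of the robot, y to its left, z up, the work surface at z = 0. Lengths are in m, angles in rad, forces in N, time in s.
With the tool pointing down it reaches from about 0.35 to 0.8 m from the base axis. Payload 7.3 kg.
Tool frame: the origin (TCP) lies between the finger pads; the fingertips stand 25 mm ahead of it and the grasp point (between the pads) lies 6 mm ahead of it (r.tip_extent is the distance from the TCP to the fingertips, in m); z points along the fingers, y is the direction in which the jaws open and shut (so a half turn about z gives the same grasp; the last joint's range is limited). The gripper opens to 85 mm and grips with 20 to 120 N. Pads are 22 mm wide; open, the fingers measure 114 mm over their backs; the gripper's body (76 mm by 85 mm) begins 54 mm behind the grasp point. The pads swing forward as they close: fully open they stand 13 mm farther back than shut.
Start: joints at [-1.387, 0.342, 1.524, -0, 1.275, -0.146], TCP at [0.17, -0.497, 0.256] pointing down, gripper open.
Joint ranges: [-2.53, 2.53], [-0.77, 2.02], [0.04, 2.7], [-1, 4.14], [0.28, 2.66], [-3.11, 3.11]. Speed limits (rad/s): [2.57, 2.57, 3.14, 3.14, 3.14, 3.14].

INTERFACE

Orientations are given as a unit quaternion [x, y, z, w].
In Python, from workcell import r, command_gripper, optics gives the robot as it stands. The module is installed in compiled form; this text tells all that it offers. Calls block until the motion is done:
- r.reach(position, orientation): joint-space move of the TCP to a pose.
- r.move_straight(position, orientation=None, speed=0.15, max_force=None): straight line of the TCP; orientation=None keeps the orientation; speed is the mean speed in m/s. With max_force (N) it stops when the force on the tool has changed by that much, and returns True; else False.
- r.movej(angles): joint-space move.
- command_gripper(opening, force=None): finger opening in m; force is the grip in N (None keeps the last); returns when the fingers have stopped.
- r.hold(seconds).
- r.solve_ik(position, orientation): joint angles nearest the present ones, or None.
- r.read_state(): the state.
- optics.get_image(name): name is "side" or "top" or "wrist"; returns (picture, depth): 384x512x3 uint8, red, green, blue; 384x512 float32, m along the optical axis (not along the pixel's ray), 0 where there is no reading.
- optics.camera_model(name): a dict with "K" (3x3 intrinsics, pixels), "R" (3x3) and "t" (3): a world point X has camera coordinates R X + t; the wrist camera has in their place "tool_from_camera" (4x4, takes a point from camera to tool coordinates, whose origin is the TCP and whose axes are the flange's). Camera axes: x right, y down, z forward; pixel columns grow to the right and rows downward; lengths in m; the calibration is good to about 2 mm. A picture is of the moment at which its call begins: read the wrist's pose just before it. camera_model takes no time and is no camera call.
A pose or a line that the arm cannot do raises r.PlanningError and nothing moves.
- r.finish_job(): hands the job in, once; it reports no verdict.
The state is a dict: "time_s": time; "joint_positions": joint angles; "dq": joint speeds; "tau": joint torques, N m; "eef_pos": TCP position; "eef_rot": TCP orientation; "contact_force": force on the tool from outside, world axes, zero at the start; "torque": the same for the moment, N m; "grip_width": finger opening in m.
Only numpy, scipy, OpenCV 4.12 (cv2) and the standard library are available. Lean on these libraries where they do the work, as an engineer would, in place of code of your own. Each camera call takes 0.05 s, during which the arm holds its last target. There are 200 camera calls.

## Working session

There is one attempt and no reset: what is moved stays moved. The work goes in short steps, each a Python script; the robot and the scene stay as the last script left them, time stands still between calls to the robot, and variables do not carry over. Pictures are saved under pics/ and viewed, about 8 in all and at most 12, crops included, and the job is handed in when it is done.

```bash
mkdir -p pics; python3 - <<'E'
from workcell import r, optics
import cv2, numpy as np
for n in ("top","side"):
    im,d=optics.get_image(n); cv2.imwrite(f"pics/{n}0.png",im[:,:,::-1]); np.savez(f"{n}0.npz",im=im,d=d)
    m=optics.camera_model(n); print(n,m["K"],m["R"],m["t"])
print(optics.camera_model("wrist"))
s=r.read_state();print(s["time_s"],s["eef_pos"],s["eef_rot"],r.tip_extent)
E
```

```text
top [[350.68239835   0.         252.23022141]
 [  0.         350.68239835 194.07530347]
 [  0.           0.           1.        ]] [[ 0.00747646 -0.99994319 -0.00759769]
 [-0.98386409 -0.00599757 -0.17881692]
 [ 0.17876119  0.00881201 -0.98385303]] [0.01696864 0.58920058 0.96796677]
side [[478.89102091   0.         256.13353123]
 [  0.         478.89102091 187.3853765 ]
 [  0.           0.           1.        ]] [[-9.60777468e-01 -2.77320160e-01  4.30882388e-04]
 [-2.13311967e-01  7.38026023e-01 -6.40168411e-01]
 [ 1.77213603e-01 -6.15151297e-01 -7.68234483e-01]] [0.57198917 0.15833023 1.24238391]
{'K': array([[329.59344392,   0.        , 252.87773313],
       [  0.        , 329.59344392, 191.934468  ],
       [  0.        ,   0.        ,   1.        ]]), 'tool_from_camera': array([[-3.22040857e-04, -9.52891460e-01, -3.03311328e-01,
         7.77227308e-02],
       [ 9.99999626e-01, -6.35306932e-05, -8.62159958e-04,
         1.17522563e-03],
       [ 8.02275283e-04, -3.03311492e-01,  9.52891125e-01,
        -1.18124554e-01],
       [ 0.00000000e+00,  0.00000000e+00,  0.00000000e+00,
         1.00000000e+00]])}
0.1 [ 0.16998173 -0.49638412  0.25569907] [ 9.86433859e-01  1.64157800e-01 -2.37946949e-05 -6.76995121e-04] 0.025
```

View pics/top0.png

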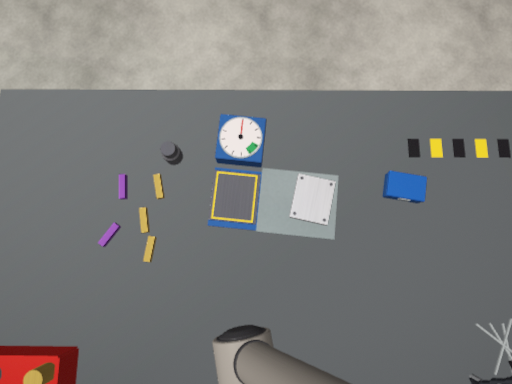

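View pics/side0.png

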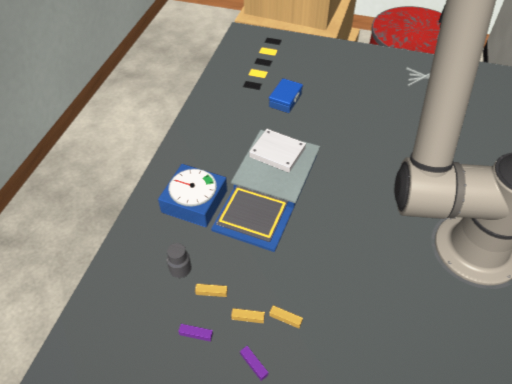

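```bash
cat > h.py <<'E'
import numpy as np, cv2
from scipy.spatial.transform import Rotation as Rt
from workcell import r, command_gripper, optics
def cam(name):
    """picture, hsv, K, world_from_camera R, camera centre"""
    s=r.read_state(); im,d=optics.get_image(name); m=optics.camera_model(name)
    if name=="wrist":
        T=np.eye(4); T[:3,:3]=Rt.from_quat(s["eef_rot"]).as_matrix(); T[:3,3]=s["eef_pos"]; T=T@m["tool_from_camera"]
        R,c=T[:3,:3],T[:3,3]
    else: R=m["R"].T; c=-R@m["t"]
    return im,d,m["K"],R,c
def on_plane(uv,z,K,R,c):
    uv=np.atleast_2d(np.asarray(uv,float)); ray=np.c_[uv,np.ones(len(uv))]@np.linalg.inv(K).T@R.T
    return (c+ray*((z-c[2])/ray[:,2])[:,None])[:,:2]
def rects(mask,z,K,R,c,amin=40):
    """min-area rects in world plane z: centre, size(long,short), yaw of long side"""
    out=[]
    for k in cv2.findContours(mask.astype(np.uint8),cv2.RETR_EXTERNAL,cv2.CHAIN_APPROX_NONE)[0]:
        if cv2.contourArea(k)<amin: continue
        (x,y),(w,h),a=cv2.minAreaRect((on_plane(k[:,0],z,K,R,c)*1000).astype(np.float32)); a=np.radians(a)
        if w<h: w,h,a=h,w,a+np.pi/2
        out.append((x/1000,y/1000,w/1000,h/1000,(a+np.pi/2)%np.pi-np.pi/2, k[:,0].mean(0)))
    return out
def show(t,o):
    for q in o: print(t,np.round(q[:5],4),np.round(q[5]))
def down(yaw):
    """tool pointing down, tool x axis at world yaw"""
    c,s=np.cos(yaw),np.sin(yaw)
    return Rt.from_matrix(np.array([[c,s,0],[s,-c,0],[0,0,-1.]])).as_quat()
def masks(im):
    hsv=cv2.cvtColor(im,cv2.COLOR_RGB2HSV).astype(int); H,S,V=hsv[...,0],hsv[...,1],hsv[...,2]
    return dict(yellow=(H>15)&(H<35)&(S>120)&(V>100), blue=(H>105)&(H<125)&(S>150)&(V>60), white=(S<40)&(V>150),
      deck=(S>20)&(S<80)&(V>70)&(V<150)&(H>60)&(H<110), red=((H<8)|(H>172))&(S>120), green=(H>50)&(H<80)&(S>150))
E
python3 - <<'E'
import h; from h import *
for n in ("top","side"):
    f=np.load(f"{n}0.npz"); im=f["im"]; m=optics.camera_model(n); R=m["R"].T; g=(m["K"],R,-R@m["t"])
    M=masks(im); print(n)
    show("yel@20",rects(M["yellow"],.02,*g)); show("yel@39",rects(M["yellow"],.039,*g,amin=800)); show("white64",rects(M["white"],.064,*g,amin=400))
    show("deck",rects(M["deck"],.04,*g,amin=800)); show("blue45",rects(M["blue"],.045,*g,amin=300))
    print(im[225 if n=="top" else 185,320 if n=="top" else 270])
E
```

```text
top
yel@20 [ 0.0823  0.6218  0.0512  0.0385 -1.5608] [ 33. 377.]
yel@20 [ 0.4309  0.3231  0.0728  0.0194 -0.1535] [149. 249.]
yel@20 [0.5149 0.3445 0.0727 0.019  0.1545] [143. 220.]
yel@20 [0.6182 0.3062 0.0729 0.0187 0.1951] [158. 186.]
yel@20 [ 0.5883  0.0755  0.1461  0.1249 -0.0973] [234. 197.]
yel@20 [ 7.431e-01 -6.792e-01  5.760e-02  3.630e-02  6.000e-04] [481. 148.]
yel@20 [ 0.744  -0.5416  0.0608  0.0361  0.0052] [436. 148.]
yel@39 [ 0.5849  0.0743  0.1434  0.1227 -0.0973] [234. 197.]
white64 [0.1348 0.0795 0.1041 0.0856 0.0099] [228. 361.]
white64 [ 0.563  -0.1085  0.2205  0.1839  1.4736] [297. 203.]
white64 [0.7598 0.0571 0.1244 0.1221 0.0052] [240. 137.]
white64 [ 1.0631  0.02    1.6364  0.3115 -1.5695] [255.  45.]
blue45 [ 0.6165 -0.4263  0.1208  0.0807  1.4033] [405. 187.]
blue45 [ 0.7572  0.0589  0.1511  0.1387 -0.0967] [246. 147.]
[150 159 159]
side
yel@20 [0.5152 0.3507 0.0749 0.0274 0.1578] [248. 315.]
yel@20 [ 0.4311  0.3285  0.0754  0.0273 -0.1499] [285. 316.]
yel@20 [0.6178 0.3132 0.0758 0.0282 0.2022] [211. 290.]
yel@20 [ 0.5885  0.0601  0.1465  0.1268 -0.0999] [2
[... 363 characters left out ...]
 [301.  15.]
white64 [ 0.0365  0.0683  0.1961  0.1428 -0.5892] [474. 254.]
white64 [ 0.7592  0.0569  0.1266  0.1252 -1.2894] [192. 187.]
white64 [-0.0043 -0.1459  0.1709  0.1258  1.5495] [486. 191.]
white64 [ 0.136  -0.1177  0.1781  0.1195 -1.5463] [431. 189.]
white64 [ 0.5614 -0.0948  0.2337  0.1831  1.4738] [276. 165.]
white64 [ 0.0848 -0.6954  0.999   0.1179  1.448 ] [453.  81.]
white64 [ 0.2992 -1.0264  0.3809  0.1187  0.2818] [399.   5.]
white64 [ 1.0537 -0.0926  1.4783  0.296   1.5683] [ 95. 183.]
blue45 [ 0.575   0.093   0.1716  0.1604 -0.1021] [258. 231.]
blue45 [0.7558 0.0653 0.1732 0.1572 1.4789] [195. 201.]
blue45 [ 0.6162 -0.4103  0.1501  0.0852  1.4157] [285.  95.]
[159 170 166]
```

```bash
cat >> h.py <<'E'
YAW=-0.0985; PAN=np.array([0.5846,0.0740])
ex=np.array([np.cos(YAW),np.sin(YAW)]); ey=np.array([-ex[1],ex[0]])
def P(x,y):  # pan-frame -> world xy
    return PAN+x*ex+y*ey
def S(p): d=np.asarray(p)[:2]-PAN; return np.array([d@ex,d@ey])
def plate(im,z,g,thr=195,amin=1000):
    V=im.min(2).astype(np.uint8); m=cv2.morphologyEx((V>thr).astype(np.uint8),cv2.MORPH_OPEN,np.ones((3,3)))
    return [(q,S(q)) for q in rects(m,z,*g,amin=amin) if abs(q[2]-.13)<.03 and abs(q[3]-.11)<.03]
E
python3 - <<'E'
from h import *
for n in ("top","side"):
    f=np.load(f"{n}0.npz"); im=f["im"]; m=optics.camera_model(n); R=m["R"].T; g=(m["K"],R,-R@m["t"])
    for t in (185,195,205):
        for q,s in plate(im,.064,g,t,400): print(n,t,np.round(q[:5],4),np.round(s,4), "rel yaw",round(q[4]-YAW,3))
E
```

```text
Traceback (most recent call last):
  File "h.py", line 41, in plate
    return [(q,S(q)) for q in rects(m,z,*g,amin=amin) if abs(q[2]-.13)<.03 and abs(q[3]-.11)<.03]
               ~^^^
  File "h.py", line 38, in S
    def S(p): d=np.asarray(p)[:2]-PAN; return np.array([d@ex,d@ey])
                ~~~~~~~~~~^^^
ValueError: setting an array element with a sequence. The requested array has an inhomogeneous shape after 1 dimensions. The detected shape was (6,) + inhomogeneous part.
```

```bash
sed -i 's/np.asarray(p)\[:2\]-PAN/np.asarray(p[:2])-PAN/' h.py
python3 - <<'E'
from h import *
for n in ("top","side"):
    f=np.load(f"{n}0.npz"); im=f["im"]; m=optics.camera_model(n); R=m["R"].T; g=(m["K"],R,-R@m["t"])
    for t in (185,195,205):
        for q,s in plate(im,.064,g,t,400): print(n,t,np.round(q[:5],4),np.round(s,4), "rel yaw",round(q[4]-YAW,3))
E
```

```text
top 185 [ 0.5758 -0.1521  0.13    0.1089 -0.2141] [ 0.0134 -0.2259] rel yaw -0.116
top 185 [ 0.7597  0.0586  0.1191  0.1182 -1.5665] [0.1758 0.0019] rel yaw -1.468
top 195 [ 0.5757 -0.1522  0.1262  0.1084 -0.2123] [ 0.0134 -0.226 ] rel yaw -0.114
top 195 [ 0.7597  0.0586  0.119   0.1182 -1.5665] [0.1758 0.0019] rel yaw -1.468
top 205 [ 0.5758 -0.1512  0.1247  0.1052 -0.2136] [ 0.0134 -0.225 ] rel yaw -0.115
top 205 [ 0.7619  0.0595  0.1181  0.1124 -0.7594] [0.1779 0.003 ] rel yaw -0.661
side 185 [ 0.7616  0.0586  0.1253  0.1169 -0.7751] [0.1777 0.0021] rel yaw -0.677
side 185 [ 0.5763 -0.1424  0.1326  0.1273 -0.1994] [ 0.013  -0.2161] rel yaw -0.101
side 195 [ 0.7621  0.0579  0.1235  0.1165 -0.7751] [0.1782 0.0014] rel yaw -0.677
side 195 [ 0.5767 -0.1425  0.1304  0.1251 -0.1993] [ 0.0134 -0.2162] rel yaw -0.101
side 205 [ 0.762   0.0579  0.1224  0.1165 -0.7751] [0.1781 0.0015] rel yaw -0.677
side 205 [ 0.5759 -0.1457  0.1288  0.1183 -0.2173] [ 0.0129 -0.2195] rel yaw -0.119
```

```bash
cat >> h.py <<'E'
def pose(x,y,z): return [*P(x,y),z]
E
python3 - <<'E'
from h import *
q=down(YAW); q2=down(YAW+np.pi/2)
for p,o in ((pose(.115,-.226,.068),q),(pose(0,-.33,.2),q2),(pose(0,-.066,.068),q2)):
    print(r.solve_ik(p,o))
command_gripper(.06)
r.reach(pose(.118,-.226,.15),q); 
print(r.move_straight(pose(.118,-.226,.068),speed=.15,max_force=25))
s=r.read_state(); print(s["eef_pos"],s["grip_width"],s["contact_force"])
im,d,*g=cam("side"); cv2.imwrite("pics/s1.png",cv2.resize(im[100:260,150:400],None,fx=3,fy=3)[:,:,::-1]); print(s["time_s"])
E
```

```text
[-3.45228259e-01  8.25431622e-01  1.20391272e+00 -4.44089210e-16
  1.11224831e+00  1.32406807e+00]
[-5.57759496e-01  5.39252537e-01  1.36669148e+00 -4.44089210e-16
  1.23564863e+00 -4.59259496e-01]
[-1.18138225e-01  6.43352492e-01  1.59458619e+00 -4.44089210e-16
  9.03653977e-01 -1.96382249e-02]
False
[ 0.68031896 -0.16295976  0.06894358] 0.059975568889938234 [ 0.25587447  0.30025168 -0.47539186]
3.3917
```

View pics/s1.png

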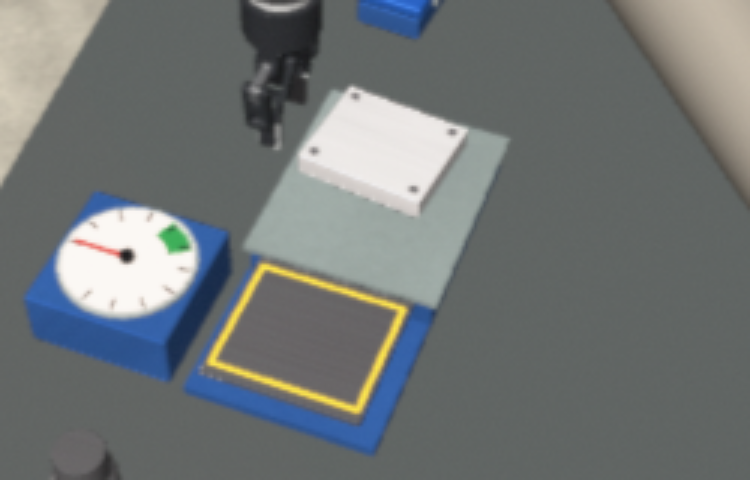

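The fingertips (crop ~(270,140)) are low beside the plate's +x face and clear of it. Next I push it square in -x, then set up for the y push.

```bash
python3 - <<'E'
from h import *
q=down(YAW); q2=down(YAW+np.pi/2)
print(r.move_straight(pose(.077,-.226,.068),speed=.06,max_force=30), r.read_state()["contact_force"],S(r.read_state()["eef_pos"]))
r.move_straight(pose(.105,-.226,.068),speed=.15)
r.move_straight(pose(.105,-.226,.2),speed=.3)
r.reach(pose(0,-.34,.2),q2)
im,d,*g=cam("wrist"); cv2.imwrite("pics/w1.png",im[:,:,::-1])
for t in (150,170,190):
  for a,s in plate(im,.064,g,t): print(t,np.round(a[:5],4),np.round(s,4),a[4]-YAW)
im,d,*g=cam("top")
for t in (185,195,205):
  for a,s in plate(im,.064,g,t,400): print("top",t,np.round(a[:5],4),np.round(s,4),a[4]-YAW)
print(r.read_state()["time_s"])
E
```

```text
False [ 0.06099722  0.32240271 -0.14957893] [ 0.0769924  -0.22614697]
170 [ 0.5594 -0.1684  0.1295  0.0805 -0.1436] [-0.0013 -0.2437] -0.0451011080864894
top 185 [ 0.5612 -0.1552  0.128   0.1088 -0.1463] [-0.0008 -0.2304] -0.04777585392731035
top 185 [ 0.7597  0.0586  0.1191  0.1182 -1.5665] [0.1758 0.0019] -1.467972684765153
top 195 [ 0.561  -0.1554  0.1255  0.108  -0.1447] [-0.0009 -0.2306] -0.04615864935536032
top 195 [ 0.762   0.0609  0.1199  0.1145 -0.7594] [0.1778 0.0044] -0.6608533134638277
top 205 [ 0.561  -0.1542  0.1243  0.1047 -0.1448] [-0.001  -0.2294] -0.046257718947911225
top 205 [ 0.7619  0.0594  0.118   0.1124 -0.7594] [0.1779 0.0029] -0.6608533134638277
6.875
```

View pics/w1.png

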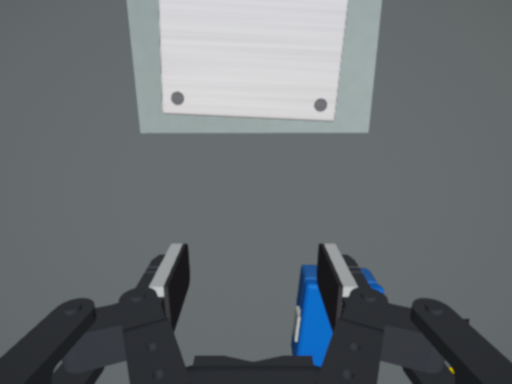

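```bash
python3 - <<'E'
from h import *
print(r.move_straight(pose(0,-.34,.068),speed=.2,max_force=25))
print(r.move_straight(pose(0,-.26,.068),speed=.08,max_force=30), r.read_state()["contact_force"])
print(r.move_straight(pose(0,-.066,.068),speed=.08,max_force=30), r.read_state()["contact_force"])
print(S(r.read_state()["eef_pos"]))
im,d,*g=cam("side"); cv2.imwrite("pics/s2.png",cv2.resize(im[100:260,130:380],None,fx=3,fy=3)[:,:,::-1]); print(r.read_state()["time_s"])
for t in (185,195,205):
  for a,s in plate(im,.059,g,t,400): print(t,np.round(a[:5],4),np.round(s,4),a[4]-YAW)
E
```

```text
False
False [ 0.44874928  0.23819166 -0.94474873]
False [-0.63405054 -1.08089032 -1.60545272]
[ 6.82241490e-05 -6.60427817e-02]
11.4583
185 [ 0.5806  0.0792  0.1293  0.1213 -0.098 ] [-0.0045  0.0047] 0.0004911445112311952
185 [ 0.7636  0.0548  0.1259  0.1175 -0.7751] [ 0.18   -0.0015] -0.6765891333967788
195 [ 0.5807  0.0785  0.1277  0.1202 -0.1019] [-0.0043  0.0041] -0.0034011985799744793
195 [ 0.7641  0.0541  0.1242  0.1171 -0.7751] [ 0.1806 -0.0022] -0.676589199975806
205 [ 0.581   0.0779  0.1271  0.1176 -0.1022] [-0.004   0.0035] -0.0036669820567643285
205 [ 0.7639  0.0543  0.1235  0.1171 -0.7751] [ 0.1803 -0.0019] -0.676589199975806
```

View pics/s2.png

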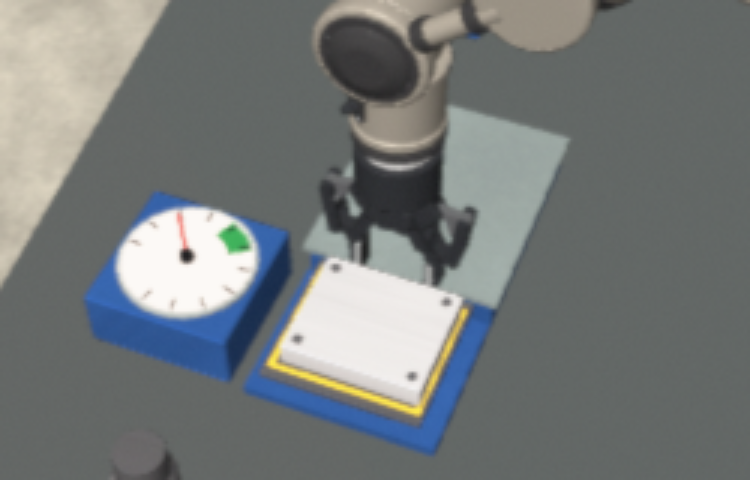

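```bash
cat >> h.py <<'E'
def needle(name="top"):
    im,d,*g=cam(name); v,u=np.nonzero(masks(im)["red"]); p=on_plane(np.c_[u,v],.068,*g)
    p=np.array([S(a) for a in p])-[.175,0]; p=p[(np.hypot(*p.T)<.06)]; m=p[np.hypot(*p.T)>.015].mean(0)
    return -np.arctan2(m[1],m[0]),len(p)
def look_plate(z=.059):
    im,d,*g=cam("top")
    for a,s in plate(im,z,g,195,400):
        if abs(s[0])<.1: print("plate",np.round(a[:4],4),np.round(s,4),round(a[4]-YAW,3))
E
python3 - <<'E'
from h import *
r.move_straight(pose(0,-.10,.068),speed=.1)
r.move_straight(pose(0,-.10,.2),speed=.3)
b=np.array([.5149,.3445]); yb=.1545
# tool y across the bar: tool x along bar
for y in (yb,yb-np.pi,yb+np.pi/2): print(r.solve_ik([*b,.2],down(y)))
r.reach([.50,.30,.25],down(yb))
print(needle("top"),needle("side")); look_plate()
im,d,*g=cam("wrist"); cv2.imwrite("pics/w2.png",im[:,:,::-1]); show("w",rects(masks(im)["yellow"],.02,*g,amin=300))
print(r.read_state()["time_s"])
E
```

```text
[ 4.66022577e-01  5.60131543e-01  1.32978632e+00 -4.44089210e-16
  1.25167479e+00  1.88231890e+00]
[ 4.66022577e-01  5.60131543e-01  1.32978632e+00 -4.44089210e-16
  1.25167479e+00 -1.25927375e+00]
[ 4.66022577e-01  5.60131543e-01  1.32978632e+00 -4.44089210e-16
  1.25167479e+00  3.11522577e-01]
(np.float64(1.1530006003900266), 4) (np.float64(1.1705782752179137), 3)
plate [0.5811 0.0727 0.1263 0.1072] [-0.0034 -0.0017] 0.002
w [ 0.4339  0.3249  0.0794  0.0199 -0.1487] [221. 215.]
w [0.5171 0.3466 0.0749 0.021  0.1547] [210. 139.]
w [ 0.5894  0.1038  0.1503  0.05   -0.1075] [448.  87.]
w [0.6195 0.3088 0.0729 0.02   0.199 ] [261.  40.]
14.4083
```

View pics/w2.png

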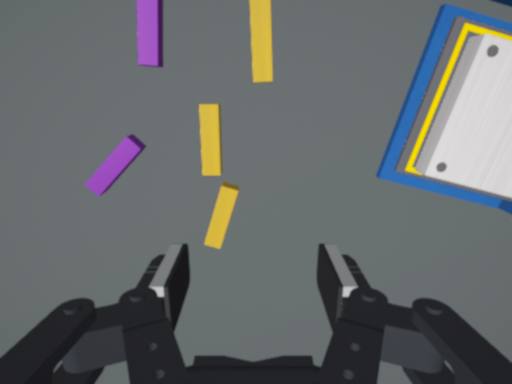

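```bash
cat >> h.py <<'E'
def pick(b,yaw):
    q=down(yaw); command_gripper(.05)
    r.reach([*b,.10],q)
    print("touch",r.move_straight([*b,.030],speed=.12,max_force=20))
    command_gripper(0,force=50)
    print("grip",r.read_state()["grip_width"]); r.move_straight([*b,.16],speed=.2)
def place(x,y,z):
    r.reach(pose(x,y,.16),down(YAW)); print("held",r.read_state()["grip_width"])
    print("touch",r.move_straight(pose(x,y,z),speed=.08,max_force=8),r.read_state()["eef_pos"][2])
    command_gripper(.04); r.move_straight(pose(x,y,.16),speed=.15)
E
python3 - <<'E'
from h import *
pick([.5155,.3455],.1545); place(-.003,.03,.0905)
pick([.432,.324],-.151)
print(needle("top"),r.read_state()["time_s"]); look_plate()
im,d,*g=cam("side"); cv2.imwrite("pics/s3.png",cv2.resize(im[140:350,130:380],None,fx=2.8,fy=2.8)[:,:,::-1])
E
```

```text
touch False
grip 0.018274155476181303
held 0.018703500753483374
touch False 0.09104438697955806
touch False
grip 0.019109628395976505
(np.float64(1.6486898513937482), 5) 23.5
plate [0.5808 0.0727 0.1256 0.1072] [-0.0036 -0.0017] 0.0
```

View pics/s3.png

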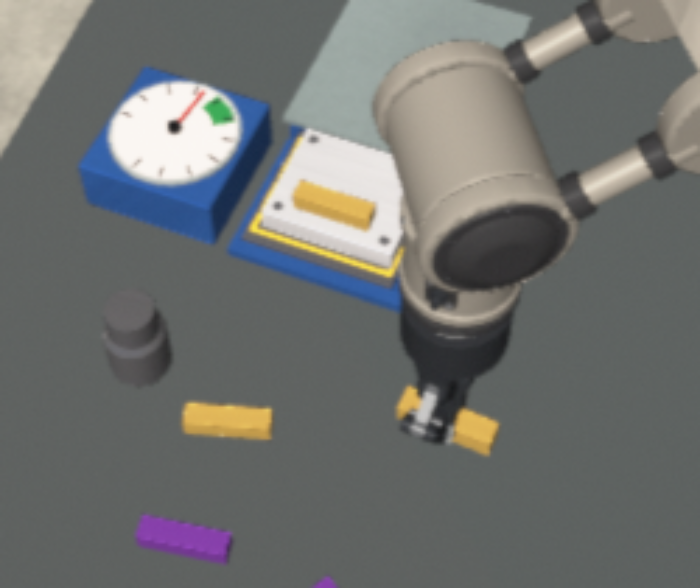

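The first bar lies flat on the plate (crop ~(335,205)). The needle sits at about 1.65, just short of the green band, and the second bar is gripped. I'll place the second one now.

```bash
python3 - <<'E'
from h import *
place(-.003,-.028,.0892)
r.reach([.45,.30,.25],down(0)); r.hold(.5)
print(needle("top"),needle("side"),r.read_state()["time_s"]); look_plate(.056)
im,d,*g=cam("top"); show("bars",[q for q in rects(masks(im)["yellow"],.075,*g)])
im,d,*g=cam("side"); cv2.imwrite("pics/s4.png",cv2.resize(im[140:350,130:380],None,fx=2.8,fy=2.8)[:,:,::-1])
E
```

```text
held 0.0186575587534253
touch False 0.08971431465240468
(np.float64(2.162254789629195), 6) (np.float64(2.1381443906773097), 9) 28.5417
plate [0.5808 0.0727 0.1264 0.1072] [-0.0037 -0.0016] 0.002
bars [0.0959 0.598  0.0332 0.0313 0.1178] [ 30. 378.]
bars [0.607  0.2907 0.0691 0.0178 0.1951] [158. 186.]
bars [ 0.5775  0.0717  0.1374  0.1177 -0.0957] [234. 197.]
bars [ 7.252e-01 -6.426e-01  5.450e-02  3.430e-02  6.000e-04] [481. 148.]
bars [ 0.7261 -0.5123  0.0575  0.0342  0.0053] [436. 148.]
```

View pics/s4.png

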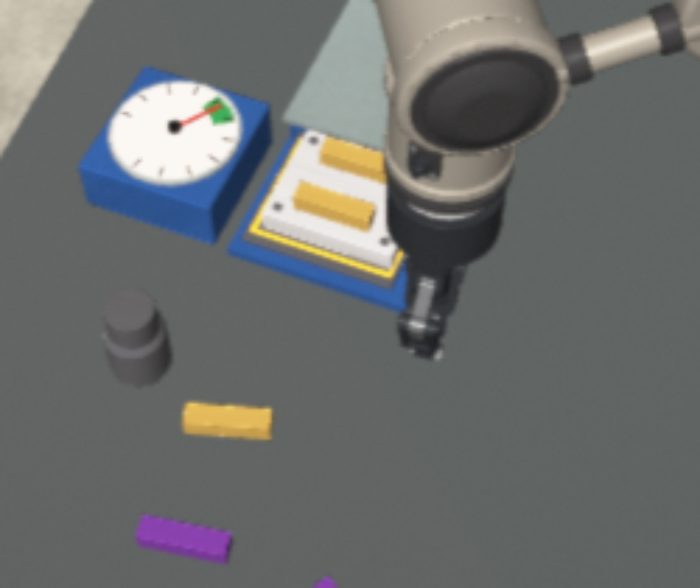

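Both bars lie flat on the plate (crop ~(335,205) and ~(350,160)), and the needle points into the green band (~(215,110)). The third bar is still on the bench, the holder is where it was, and the gripper touches nothing, so I'm handing in.

```bash
python3 -c "
from workcell import r
r.finish_job(); print(r.read_state()['time_s'])"
```

```text
the job is handed in; nothing more can be done
the job is handed in; nothing more can be done
```

The job is handed in at about 28.5 s of the 72 s allowed; the hand-in gave no verdict, and my last checks were all within limits.

- **Plate:** I slid it along the deck with two-finger pushes, first in -x, then in +y onto the pan, and let go. The final top view put it 4 mm and 2 mm off the pan's centre, square within about 0.002 rad. With the plate alone, the needle read about 1.16 rad, below the green band.
- **Bars:** I laid two brass bars flat on the plate, which brought the needle to 1.65 and then 2.16 rad. The side camera read 2.14, so both are inside 1.9 to 2.6. The third bar stays on the bench, and I did not touch the purple look-alikes.
- **Bystanders:** The holder looks unmoved in the last picture. I did not measure the case again after the start, but no move went near it and no forced stop was triggered.
- **Checks that fell short:**
  - The first push squared the plate only partly, leaving 0.046 rad; the second push took that out.
  - One wrist-camera fit of the plate, cut off by the picture's edge, disagreed by about 13 mm; I did not use it.
  - The side view first put the plate about 4 mm farther in +y, because it also caught the side wall.

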